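Turn the seed canister's label to the aisle

ROBOT

A 6-joint arm with a two-finger parallel gripper is mounted at the origin on the work surface. World frame = base frame: x ahead of the robot, y to its left, z up, the work surface at z = 0. Lengths are in m, angles in degrees, forces in N, time in s.
With the tool pointing down it reaches from about 0.275 to 0.975 m from the base axis. Payload 8.4 kg.
Tool frame: the origin (TCP) lies midway between the tips of the shut fingers; the grasp point (between the pads) lies 19 mm behind it; z points along the fingers, y is the line along which they close (so a half turn about z gives the same grasp; the last joint's range is limited). The gripper opens to 92 mm and grips with 3 to 60 N. Pads are 20 mm wide; open, the fingers measure 128 mm over their backs; the gripper's body (75 mm by 189 mm) begins 69 mm behind the grasp point.
Start: joints at [65.523, 20.225, 93.587, -0, 66.188, -0.138], TCP at [0.258, 0.569, 0.215] pointing down, gripper open.
Joint ranges: [-150.9, 150.9], [-52.94, 120.26], [3.33, 152.33], [-74.26, 254.26], [0, 154.13], [-172.89, 172.89]. Speed limits (degrees/s): [127.2, 127.2, 159.86, 180, 180, 180].

INTERFACE

Orientations are given as [roll, pitch, yaw] about the fixed x, y, z axes, in that order (R = Rz(yaw) Ry(pitch) Rx(roll)).
In Python, from plant import bot gives the robot as it stands. The module is installed in compiled form; this text tells all that it offers.
- The arm moves only by the shell command python3 -m inch 'ROWS'. ROWS is JSON, a list of rows, each an object of numbers: "x", "y", "z": the shift along the tool's x, y, z scaled (see below); "twist": the turn about the tool's z scaled (see below); "jaw": the closure, from -1 (fully open) to 1 (shut). A call has exactly 10 rows; each row is the pose to reach, as a shift and turn from the pose commanded when the call began, along the tool's axes at that moment; what a row does not reach only later rows make up. The controller multiplies each number of a shift by 15 cm and each number of a turn by pi/4 rad. A row lasts 1/8 s, in which the tool goes at most 62.5 mm and 10.7 degrees, less where a joint would pass 70% of its speed; a pose out of reach is approached as far as the arm can. A call with a number of a shift or a turn outside -1 to 1 is refused whole. A call with a gripper value outside its range is refused whole. The fingers move at their own pace and stop on an object; the grip force is fixed at half the most. Time passes only in rows, so rows that repeat a pose let the fingers close, or fill a call up. It gives the time, the measured TCP pose, the force, the opening and the grip force at its end, in the units of the state.
- bot.get_state(): the state, without advancing time (a new reading comes with each control period).
- bot.capture(name): name is "side" or "top"; returns a dict with "image" (480x640x3 uint8, red, green, blue), "vfov" (degrees; the focal length in pixels is half the picture's height over the tangent of half this angle, whatever the lens; pixels are square), "cx", "cy" (the principal point, pixels), "camera_from_world" (4x4, takes a point from world to camera coordinates). Camera axes: x right, y down, z forward; pixel columns grow to the right and rows downward; lengths in m; the calibration is good to about 2 mm. A picture is of the moment at which its call begins. There is no depth.
- bot.hand_in(): hands the job in; it is judged then, once.
The state is a dict: "t": time; "qpos": joint angles; "qd": joint speeds; "effort": joint torques, N m; "ee_pos": TCP position; "tcp_rot": TCP orientation; "force": force on the tool from outside, world axes, zero at the start; "wrist_torque": the same for the moment, N m; "grip_width": finger opening in m; "finger_force": force on a finger pad.
Only numpy, scipy, OpenCV 4.12 (cv2) and the standard library are available. Lean on these libraries where they do the work, as an engineer would, in place of code of your own. Each camera call takes 0.05 s, during which the arm holds its last target. There are 200 camera calls.

TASK

Three seed canisters stand on swivel stands on the potting bench. Turn the wide one on its stand until its paper label faces squarely out over the front tongue of its own stand, then let go; pushing one of the ribs on its lid round with a fingertip is enough. Leave the two narrower canisters as they are.

Things in the scene. Friction and masses are not known exactly. Their poses are not given: they have to be found in the camera images.
- wide_stand: stand screwed to the bench under the wide canister: round grey foot, 118 mm across, 18 mm thick, steel swivel disc on it (top at 26 mm); a grey tongue 44 mm wide sticks out 28 mm at its front. Origin on the bench, on the swivel axis; x points to the front (out along the tongue), roughly away from the robot (up to 1 rad either way), z up
- wide_lid (a point): centre of the lid's top, 120 mm above the bench; x points to the label's middle, z up. Black lid, 110 mm across, 14 mm thick, fast to the canister: both turn as one and cannot lift off. On its rim four upright radial ribs, 10 mm wide, 16 mm tall, from 28 to 55 mm off the axis, at 45, 135, 225 and 315 degrees from x
- wide_can (a joint): turn of the wide canister (green tin, 104 mm across, 80 mm tall), rad: 0 = label's middle over the tongue, positive = counter-clockwise from above; stops at -2.8 and 2.8. Steady friction 0.08 N m (2 N at a rib); stays where left. White label on 70 degrees of the wall; at its middle a 22 mm wide tail folds over the rim onto the lid, to 22 mm off the axis
- slim_label (a point): middle of the label on the short slim canister, a bystander of the same make, free to turn on its own fixed stand: 76 mm across, rib tops 136 mm above the bench. The point is on its wall, 66 mm above the bench, 38 mm from its swivel axis; x points out of the label
- tall_label (a point): middle of the label on the tall slim canister, a bystander free to turn on its own fixed stand: 76 mm across, rib tops 171 mm above the bench. The point is on its wall, 83.5 mm above the bench, 38 mm from its swivel axis; x points out of the label
Mind the look-alikes: they are no part of the job. Leave any orange or red look-alike of the wide_stand alone.

How it is judged:
By the outcome, as a careful person would: the job done as asked, in the order asked, and still so for the second after the job is handed in, with the robot touching nothing.
It also fails if it takes over 32 s, if anything falls off the work surface, if the arm or the gripper's body presses on something with over 40 N, if the wrist force passes 120 N, or if a joint passes its speed limit or range.

## Working session

There is one attempt and no reset: what is moved stays moved. The work goes in short steps, Python scripts to look and compute and a shell command to move; the robot and the scene stay as the last step left them, time stands still between calls to the robot, and variables do not carry over. Pictures are saved under pics/ and viewed, at most 10 in all, crops included, and the job is handed in when it is done.

```bash
mkdir -p pics; python3 - <<'E'
from plant import bot
import cv2,pickle
for n in("top","side"):
    c=bot.capture(n);pickle.dump(c,open(n+".pkl","wb"));cv2.imwrite(f"pics/{n}0.png",c["image"][:,:,::-1])
    print(n,c["vfov"],c["cx"],c["cy"],c["camera_from_world"])
s=bot.get_state();print(s["ee_pos"],s["tcp_rot"],s["t"],s["grip_width"])
E
```

```text
top 49.381293631204045 327.9714719839856 237.8455442036917 [[ 0.00327387 -0.99928829 -0.03757925  0.03011356]
 [-0.99095059  0.00180074 -0.13421509  0.54589542]
 [ 0.13418724  0.03767858 -0.99023942  0.83591812]
 [ 0.          0.          0.          1.        ]]
side 48.521160083060636 318.26278082885614 250.4913651644327 [[ 0.69488731 -0.71905497 -0.00956936 -0.3668262 ]
 [-0.4203875  -0.39538976 -0.81666473  0.30119575]
 [ 0.58344321  0.5715128  -0.57703305  0.57369302]
 [ 0.          0.          0.          1.        ]]
[0.2574256  0.56906388 0.21396798] [-1.79932826e+02  3.97962349e-04  1.55658676e+02] 0.1 0.09179726924837399
```

View pics/top0.png

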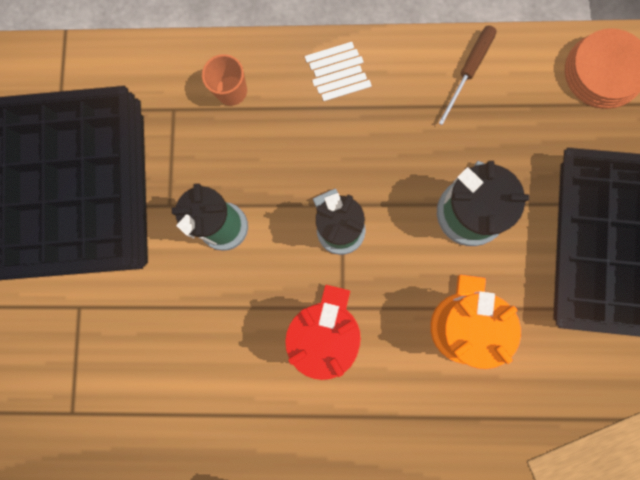

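View pics/side0.png

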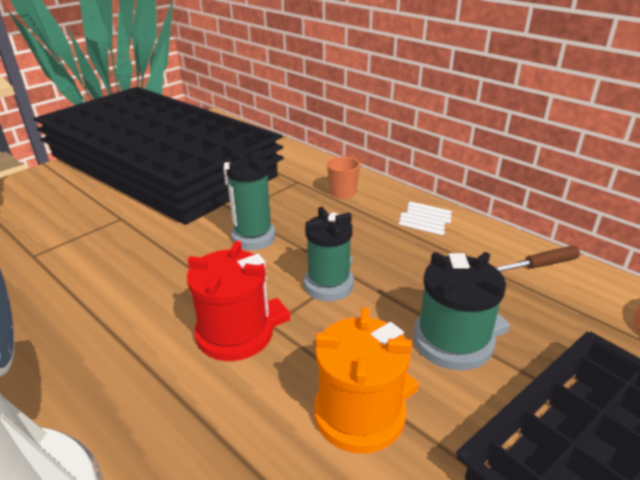

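Top view: wide canister's lid is at about (487,198) and its tail at (471,180). A grey bit of tongue shows near (487,166). In the side view the tongue is near (500,327).

```bash
cat >h.py <<'E'
import numpy as np,cv2,pickle
def ray(c,u,v,z):
    T=c["camera_from_world"];f=240/np.tan(np.radians(c["vfov"]/2))
    d=T[:3,:3].T@np.array([(u-c["cx"])/f,(v-c["cy"])/f,1]);o=-T[:3,:3].T@T[:3,3]
    return (o+d*(z-o[2])/d[2])[:2]
def proj(c,p):
    T=c["camera_from_world"];f=240/np.tan(np.radians(c["vfov"]/2));q=T[:3,:3]@p+T[:3,3]
    return f*q[0]/q[2]+c["cx"],f*q[1]/q[2]+c["cy"]
E
python3 - <<'E'
from h import *
t=pickle.load(open("top.pkl","rb"));s=pickle.load(open("side.pkl","rb"))
a=cv2.resize(t["image"][150:260,425:545],None,fx=3.3,fy=3.3,interpolation=2)
b=cv2.resize(s["image"][240:370,400:520],None,fx=3.3,fy=3.3,interpolation=2)
o=np.zeros((430,800,3),np.uint8);o[:a.shape[0],:a.shape[1]]=a;o[:b.shape[0],400:400+b.shape[1]]=b
cv2.imwrite("pics/crop.png",o[:,:,::-1])
for n,c,(x0,x1,y0,y1) in(("top",t,(425,545,150,260)),("side",s,(400,525,240,370))):
    im=c["image"].astype(int);sub=im[y0:y1,x0:x1];mx=sub.max(2);mn=sub.min(2)
    for nm,m,z in(("white",(mn>170),.12),("grey",(mx-mn<45)&(mn>75)&(mx<185)&(sub[...,2]>=sub[...,0]),.018)):
        m=m.astype(np.uint8);k,l,st,ce=cv2.connectedComponentsWithStats(m)
        for i in range(1,k):
            if st[i,4]>12: print(n,nm,st[i],ce[i]+[x0,y0],ray(c,*(ce[i]+[x0,y0]),z))
im=t["image"].astype(int);m=((im.max(2)<75)).astype(np.uint8);m[:,:425]=0;m[:,545:]=0;m[:150]=0;m[260:]=0
m=cv2.morphologyEx(m,cv2.MORPH_OPEN,np.ones((3,3),np.uint8))
k,l,st,ce=cv2.connectedComponentsWithStats(m);print(st)
E
```

```text
top white [ 33  18  25  24 308] [469.77922078 179.31818182] [ 0.62409078 -0.1881087 ]
top grey [ 14  39  58  56 436] [458.50458716 228.12844037] [ 0.56475234 -0.19057051]
side white [ 49  13  20  15 229] [458.56331878 260.09606987] [ 0.6259614  -0.18643419]
side white [98 22 27  8 86] [511.02325581 265.56976744] [ 0.66518736 -0.24713335]
side grey [  15   72   94   57 1611] [459.42892613 348.64866543] [ 0.57192166 -0.23819453]
[[     0      0    640    480 303481]
 [   450    162     78     74   3719]]
```

View pics/crop.png

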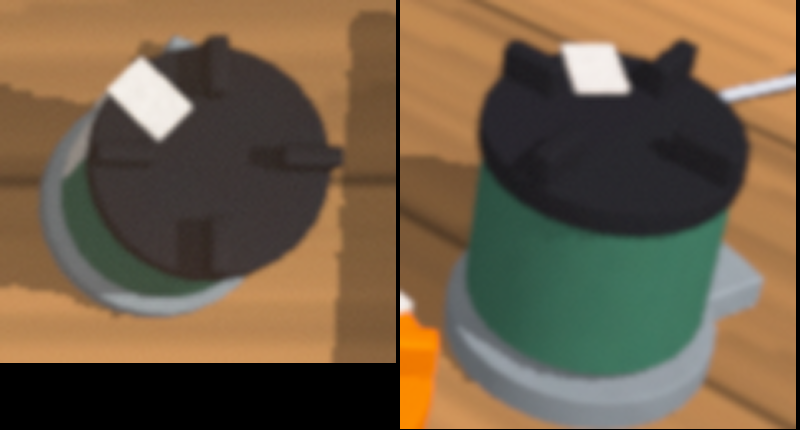

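Crop: the tail is at about (470,180) in the top view. One tongue corner peeks out at about (479,162) in the top view, and another is at about (510,325) in the side view.

```bash
cat >lid.py <<'E'
from h import *
from scipy.optimize import least_squares
def lid(t):
    im=t["image"].astype(int);w=np.zeros((480,640),np.uint8);w[155:250,440:540]=1
    white=(im.min(2)>150)&(w>0)
    m=((((im.max(2)<75)&(im[...,1]-im[...,0]<8))|white)&(w>0)).astype(np.uint8)
    m=cv2.morphologyEx(m,cv2.MORPH_OPEN,np.ones((5,5),np.uint8))
    k,l,st,ce=cv2.connectedComponentsWithStats(m);i=1+st[1:,4].argmax()
    cs=max(cv2.findContours((l==i).astype(np.uint8),0,1)[0],key=len)[:,0]
    c=np.array(ray(t,488,199,.12));cam=(-t["camera_from_world"][:3,:3].T@t["camera_from_world"][:3,3])[:2]
    for _ in range(6):
        P=[]
        for u in cs:
            p=ray(t,*u,.12)-c
            if p@(cam-c)>0: p=ray(t,*u,.106)-c
            if abs(np.hypot(*p)-.055)<.0025: P.append(p+c)
        P=np.array(P);r=least_squares(lambda q:np.hypot(*(P-q[:2]).T)-q[2],[*c,.055],loss="soft_l1",f_scale=.001).x;c=r[:2]
    k,l,st,ce=cv2.connectedComponentsWithStats(white.astype(np.uint8))
    i=1+st[1:,4].argmax();q=np.argwhere(l==i)[:,::-1];W=np.array([ray(t,*u,.12) for u in q])
    return c,r[2],len(P),W
if __name__=="__main__":
    t=pickle.load(open("top.pkl","rb"));s=pickle.load(open("side.pkl","rb"))
    c,r,n,W=lid(t);print("lid",c,r,n);g=W.mean(0)-c
    print("tail",np.degrees(np.arctan2(g[1],g[0])),np.hypot(*g))
    box=cv2.minAreaRect(((W-c)*1000).astype(np.float32));print(box)
    for nm,cam,u,v,sg in(("topL",t,479,161.8,1),("sideR",s,510.2,324.8,-1)):
        p=ray(cam,u,v,.018)-c;a=np.degrees(np.arctan2(p[1],p[0]))
        print(nm,p,np.hypot(*p),a,"tongue",a-sg*14.2)
    pl=ray(t,479,161.8,.018);pr=ray(s,510.2,324.8,.018);d=pl-pr;print(np.hypot(*d),np.degrees(np.arctan2(-d[0],d[1])))
    a=cv2.resize(t["image"][152:182,460:510],None,fx=8,fy=8,interpolation=2)
    b=cv2.resize(s["image"][300:350,480:525],None,fx=8,fy=8,interpolation=2)
    o=np.zeros((400,800,3),np.uint8);o[:240,:400]=a;o[:,400:760]=b;cv2.imwrite("pics/crop2.png",o[:,:,::-1])
E
python3 lid.py
```

```text
lid [ 0.59612043 -0.21367474] 0.053851943546014934 126
tail 42.396150660713445 0.037496439948002974
((27.711917877197266, 25.293331146240234), (33.142757415771484, 23.298538208007812), 44.75792694091797)
topL [ 0.08432363 -0.01542891] 0.08572354411934974 -10.368854205981586 tongue -24.568854205981587
sideR [ 0.07082471 -0.05316006] 0.08855581507281017 -36.89139265984081 tongue -22.69139265984081
0.040073196675201636 -19.68547275439937
```

View pics/crop2.png

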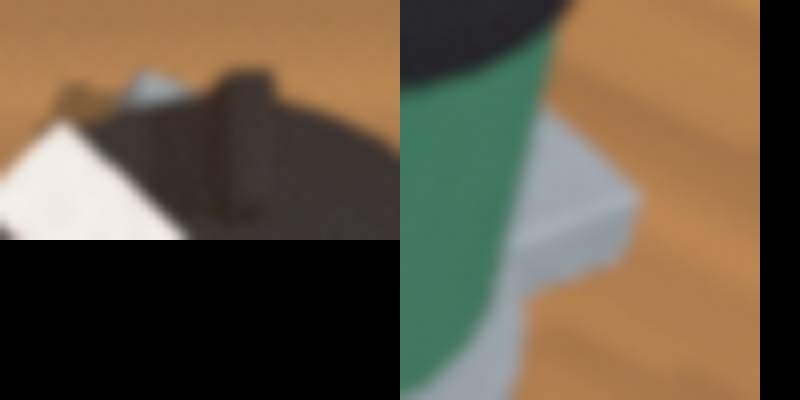

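```bash
cat >go.py <<'E'
import sys;from h import *
from plant import bot
C=np.array([.5961,-.2137])
def units(p,yaw,p0,yaw0):
    a=np.radians(yaw0);d=np.array(p)-p0
    return np.round([(d[0]*np.cos(a)+d[1]*np.sin(a))/.15,(d[0]*np.sin(a)-d[1]*np.cos(a))/.15,-d[2]/.15,-(yaw-yaw0)/45],3)
def tcp(phi,lag,z,r=.042):  # behind rib at angle phi
    a=np.radians(phi);return np.array([*(C+r*np.array([np.cos(a),np.sin(a)])+lag*np.array([-np.sin(a),np.cos(a)])),z]),phi+90
E
python3 - <<'E'
from go import *
s=pickle.load(open("side.pkl","rb"))
for a,b in(((498.1,313.1),(510,323.8)),((510,324.3),(494.1,330.9))):
    d=ray(s,*a,.018)-ray(s,*b,.018);print(np.degrees(np.arctan2(d[1],d[0])),np.hypot(*d))
st=bot.get_state();p,y=tcp(88.5,.026,.16);print(p,y,units(p,y,st["ee_pos"],st["tcp_rot"][2]))
E
```

```text
69.10850534251182 0.02655849723676141
-19.262539160125918 0.03090923286164574
[ 0.57120834 -0.17103379  0.16      ] 178.5 [-3.94  -3.633  0.36  -0.508]
```

```bash
for i in 1 2 3; do python3 -m inch '[{"x":-0.25,"y":-0.23,"jaw":1},{"x":-0.5,"y":-0.46,"jaw":1},{"x":-0.75,"y":-0.69,"jaw":1},{"x":-0.98,"y":-0.91,"jaw":1},{"x":-0.98,"y":-0.91,"jaw":1},{"x":-0.98,"y":-0.91,"jaw":1},{"x":-0.98,"y":-0.91,"jaw":1},{"x":-0.98,"y":-0.91,"jaw":1},{"x":-0.98,"y":-0.91,"jaw":1},{"x":-0.98,"y":-0.91,"jaw":1}]'; done
python3 - <<'E'
from go import *
st=bot.get_state();p,y=tcp(88.5,.026,.16);print(st["t"],st["qpos"],units(p,y,st["ee_pos"],st["tcp_rot"][2]))
E
```

```text
0.1 [ 6.55223023e+01  2.02573137e+01  9.36226608e+01 -6.09756285e-04
  6.61871988e+01 -1.36126887e-01] [-3.94  -3.633  0.36  -0.508]schema error: expected keys x, y, z, twist, jaw
schema error: expected keys x, y, z, twist, jaw
schema error: expected keys x, y, z, twist, jaw
```

```bash
for i in 1 2 3; do python3 -m inch '[{"x":-0.25,"y":-0.23,"z":0,"twist":0,"jaw":1},{"x":-0.5,"y":-0.46,"z":0,"twist":0,"jaw":1},{"x":-0.75,"y":-0.69,"z":0,"twist":0,"jaw":1},{"x":-0.98,"y":-0.91,"z":0,"twist":0,"jaw":1},{"x":-0.98,"y":-0.91,"z":0,"twist":0,"jaw":1},{"x":-0.98,"y":-0.91,"z":0,"twist":0,"jaw":1},{"x":-0.98,"y":-0.91,"z":0,"twist":0,"jaw":1},{"x":-0.98,"y":-0.91,"z":0,"twist":0,"jaw":1},{"x":-0.98,"y":-0.91,"z":0,"twist":0,"jaw":1},{"x":-0.98,"y":-0.91,"z":0,"twist":0,"jaw":1}]'; done
python3 - <<'E'
from go import *
st=bot.get_state();p,y=tcp(88.5,.026,.16);print(st["t"],st["qpos"],units(p,y,st["ee_pos"],st["tcp_rot"][2]))
E
```

```text
t: 1.35
ee_pos: [0.3351, 0.3847, 0.2145]
tcp_rot: [-180.0, -0.0, 155.7]
force: [0.6, 0.6, 0.3]
grip_width: 0.0
finger_force: 0.0
t: 2.6
ee_pos: [0.4128, 0.1998, 0.2145]
tcp_rot: [-180.0, -0.0, 155.7]
force: [0.6, 0.2, -0.3]
grip_width: 0.0005
finger_force: 0.0
t: 3.85
ee_pos: [0.4906, 0.0149, 0.2146]
tcp_rot: [-180.0, 0.0, 155.7]
force: [-0.0, -0.1, -0.6]
grip_width: -0.0
finger_force: 0.0
3.85 [ 1.56222661e+00  8.17833321e+00  1.09623853e+02 -2.54062702e-03
  6.21936319e+01 -6.41266517e+01] [-1.    -0.908  0.364 -0.507]
```

```bash
python3 -m inch '[{"x":-0.25,"y":-0.23,"z":0,"twist":-0.1,"jaw":1},{"x":-0.5,"y":-0.46,"z":0,"twist":-0.2,"jaw":1},{"x":-0.75,"y":-0.69,"z":0,"twist":-0.3,"jaw":1},{"x":-1,"y":-0.908,"z":0,"twist":-0.4,"jaw":1},{"x":-1,"y":-0.908,"z":0.1,"twist":-0.507,"jaw":1},{"x":-1,"y":-0.908,"z":0.2,"twist":-0.507,"jaw":1},{"x":-1,"y":-0.908,"z":0.364,"twist":-0.507,"jaw":1},{"x":-1,"y":-0.908,"z":0.364,"twist":-0.507,"jaw":1},{"x":-1,"y":-0.908,"z":0.364,"twist":-0.507,"jaw":1},{"x":-1,"y":-0.908,"z":0.364,"twist":-0.507,"jaw":1}]'
python3 - <<'E'
from go import *
st=bot.get_state();p,y=tcp(88.5,.026,.127);print(units(p,y,st["ee_pos"],st["tcp_rot"][2]))
s=bot.capture("side")["image"];t=bot.capture("top")["image"]
o=np.hstack([cv2.resize(i,None,fx=2,fy=2) for i in(t[130:300,400:560],s[190:360,380:540])]);cv2.imwrite("pics/a.png",o[:,:,::-1])
# push targets in tool frame from contact-approach pose
p0,y0=p,y
for dp in(0,5,10,15,20,25,30,35):
    q,yy=tcp(88.5-dp,.015,.127);print(dp,units(q,yy,p0,y0))
E
```

```text
t: 5.1
ee_pos: [0.5718, -0.1712, 0.161]
tcp_rot: [-180.0, 0.1, 178.5]
force: [0.3, -0.1, 0.5]
grip_width: 0.0004
finger_force: 0.0
[ 0.004  0.001  0.227 -0.001]
0 [-0.073  0.    -0.    -0.   ]
5 [-0.098  0.008 -0.     0.111]
10 [-0.123  0.013 -0.     0.222]
15 [-0.149  0.016 -0.     0.333]
20 [-0.175  0.017 -0.     0.444]
25 [-0.201  0.016 -0.     0.556]
30 [-0.227  0.012 -0.     0.667]
35 [-0.252  0.007 -0.     0.778]
```

View pics/a.png

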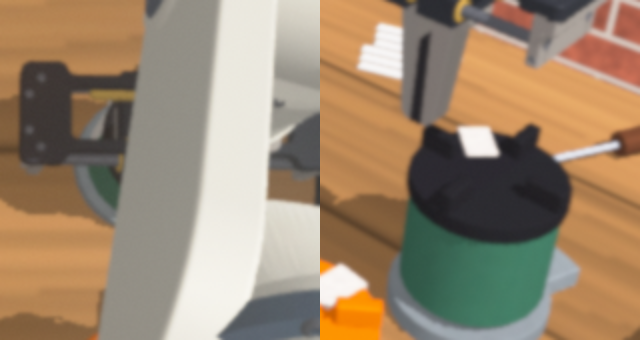

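The finger hangs just above and beside the left rib (side view, about (590,250)). Next I descend and push the first 35 degrees.

```bash
python3 -m inch '[{"x":0,"y":0,"z":0.06,"twist":0,"jaw":1},{"x":0,"y":0,"z":0.12,"twist":0,"jaw":1},{"x":0,"y":0,"z":0.18,"twist":0,"jaw":1},{"x":0,"y":0,"z":0.227,"twist":0,"jaw":1},{"x":0,"y":0,"z":0.227,"twist":0,"jaw":1},{"x":0,"y":0,"z":0.227,"twist":0,"jaw":1},{"x":0,"y":0,"z":0.227,"twist":0,"jaw":1},{"x":0,"y":0,"z":0.227,"twist":0,"jaw":1},{"x":0,"y":0,"z":0.227,"twist":0,"jaw":1},{"x":0,"y":0,"z":0.227,"twist":0,"jaw":1}]'
python3 -m inch '[{"x":-0.04,"y":0,"z":0,"twist":0,"jaw":1},{"x":-0.073,"y":0,"z":0,"twist":0,"jaw":1},{"x":-0.098,"y":0.008,"z":0,"twist":0.111,"jaw":1},{"x":-0.123,"y":0.013,"z":0,"twist":0.222,"jaw":1},{"x":-0.149,"y":0.016,"z":0,"twist":0.333,"jaw":1},{"x":-0.175,"y":0.017,"z":0,"twist":0.444,"jaw":1},{"x":-0.201,"y":0.016,"z":0,"twist":0.556,"jaw":1},{"x":-0.227,"y":0.012,"z":0,"twist":0.667,"jaw":1},{"x":-0.252,"y":0.007,"z":0,"twist":0.778,"jaw":1},{"x":-0.252,"y":0.007,"z":0,"twist":0.778,"jaw":1}]'
python3 - <<'E'
from go import *
st=bot.get_state();print(st["qpos"])
s=bot.capture("side");i=cv2.resize(s["image"][220:360,390:530],None,fx=3,fy=3);cv2.imwrite("pics/b.png",i[:,:,::-1])
p0,y0=tcp(88.5-35,.015,.127)
for dp in(40,45,50,55,58,60,62,65):
    q,yy=tcp(88.5-dp,.015,.127);print(dp,units(q,yy,p0,y0))
E
```

```text
t: 6.45
ee_pos: [0.5712, -0.1713, 0.126]
tcp_rot: [-180.0, 0.0, 178.5]
force: [0.4, 0.5, -0.0]
grip_width: 0.0005
finger_force: 0.0
t: 7.7
ee_pos: [0.6092, -0.1712, 0.1257]
tcp_rot: [-180.0, -0.0, 143.5]
force: [-0.5, -0.1, 0.1]
grip_width: 0.0005
finger_force: 0.2
[-1.58343784e+01  2.61763350e+01  9.68942043e+01  7.05771445e-04
  5.69525256e+01 -6.93390935e+01]
40 [-0.025  0.008 -0.     0.111]
45 [-0.05   0.013 -0.     0.222]
50 [-0.076  0.016 -0.     0.333]
55 [-0.102  0.017 -0.     0.444]
58 [-0.117  0.017 -0.     0.511]
60 [-0.128  0.016 -0.     0.556]
62 [-0.138  0.015 -0.     0.6  ]
65 [-0.153  0.012 -0.     0.667]
```

View pics/b.png

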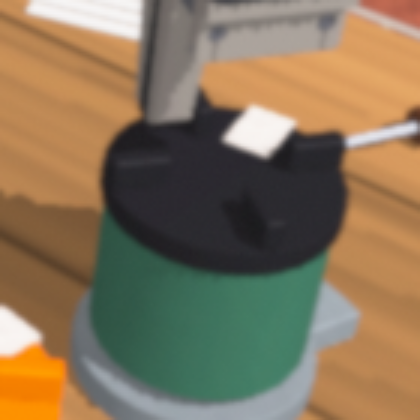

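The can follows the finger: in the crop the tail has moved to (260,130) and the finger is on the rib at (190,115). I continue to about 58 degrees, then measure.

```bash
python3 -m inch '[{"x":-0.025,"y":0.008,"z":0,"twist":0.111,"jaw":1},{"x":-0.05,"y":0.013,"z":0,"twist":0.222,"jaw":1},{"x":-0.076,"y":0.016,"z":0,"twist":0.333,"jaw":1},{"x":-0.102,"y":0.017,"z":0,"twist":0.444,"jaw":1},{"x":-0.117,"y":0.017,"z":0,"twist":0.511,"jaw":1},{"x":-0.117,"y":0.017,"z":0,"twist":0.511,"jaw":1},{"x":-0.117,"y":0.017,"z":0,"twist":0.511,"jaw":1},{"x":-0.117,"y":0.017,"z":0,"twist":0.511,"jaw":1},{"x":-0.117,"y":0.017,"z":0,"twist":0.511,"jaw":1},{"x":-0.117,"y":0.017,"z":0,"twist":0.511,"jaw":1}]'
cat >m.py <<'E'
from go import *
def tail(s,tag):
    im=s["image"].astype(int);w=np.zeros((480,640),bool);w[235:300,425:500]=1
    m=((im.min(2)>150)&(im.max(2)-im.min(2)<40)&w).astype(np.uint8)
    k,l,st,ce=cv2.connectedComponentsWithStats(m)
    for i in range(1,k):
        if st[i,4]>60:
            W=np.array([ray(s,*u,.12) for u in np.argwhere(l==i)[:,::-1]]);g=W.mean(0)
            b=cv2.minAreaRect((W*1000).astype(np.float32))
            print(tag,st[i],g,np.degrees(np.arctan2(*(g-C)[::-1])),b)
if __name__=="__main__":
    tail(pickle.load(open("side.pkl","rb")),"start")
    s=bot.capture("side");tail(s,"now");cv2.imwrite("pics/c.png",cv2.resize(s["image"][220:360,390:530],None,fx=3,fy=3)[:,:,::-1])
E
python3 m.py
```

```text
t: 9.0
ee_pos: [0.6246, -0.1796, 0.1259]
tcp_rot: [180.0, -0.0, 120.5]
force: [-0.4, 1.1, -0.8]
grip_width: 0.0002
finger_force: 0.6
start [449 253  20  15 229] [ 0.62545002 -0.18680371] 42.50207013007538 ((626.2670288085938, -186.1693115234375), (33.99040603637695, 23.19202423095703), 42.28704833984375)
now [472 261  28  15 240] [ 0.63572737 -0.22268322] -12.772642754152688 ((635.8930053710938, -223.2402801513672), (24.650787353515625, 35.22734451293945), 75.0033950805664)
```

View pics/c.png

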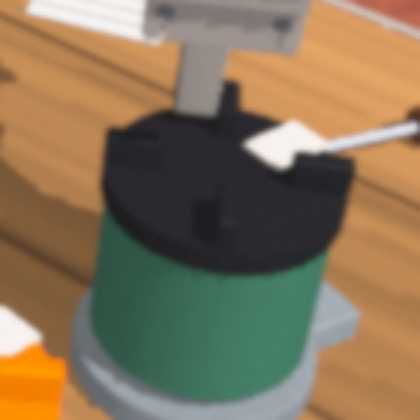

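```bash
python3 -m inch '[{"x":-0.013,"y":0.004,"z":0,"twist":0.067,"jaw":1},{"x":-0.03,"y":0.009,"z":0,"twist":0.133,"jaw":1},{"x":-0.03,"y":0.009,"z":0,"twist":0.133,"jaw":1},{"x":-0.03,"y":0.009,"z":0,"twist":0.133,"jaw":1},{"x":0.04,"y":0,"z":0,"twist":0.133,"jaw":1},{"x":0.06,"y":0,"z":-0.1,"twist":0.133,"jaw":1},{"x":0.06,"y":0,"z":-0.3,"twist":0.133,"jaw":1},{"x":0.06,"y":0,"z":-0.55,"twist":0.133,"jaw":1},{"x":0.06,"y":0.2,"z":-0.55,"twist":0.133,"jaw":1},{"x":0.06,"y":0.4,"z":-0.55,"twist":0.133,"jaw":1}]'
python3 -m inch '[{"x":0.1,"y":0.2,"z":0,"twist":0,"jaw":1},{"x":0.2,"y":0.4,"z":0,"twist":0,"jaw":1},{"x":0.3,"y":0.7,"z":0,"twist":0,"jaw":1},{"x":0.4,"y":1,"z":0,"twist":0,"jaw":1},{"x":0.5,"y":1,"z":0,"twist":0,"jaw":1},{"x":0.6,"y":1,"z":0,"twist":0,"jaw":1},{"x":0.6,"y":1,"z":0,"twist":0,"jaw":1},{"x":0.6,"y":1,"z":0,"twist":0,"jaw":1},{"x":0.6,"y":1,"z":0,"twist":0,"jaw":1},{"x":0.6,"y":1,"z":0,"twist":0,"jaw":1}]'
python3 - <<'E'
from m import *;import lid
s=bot.capture("side");t=bot.capture("top");tail(s,"side")
pickle.dump(t,open("top1.pkl","wb"));pickle.dump(s,open("side1.pkl","wb"))
c,r,n,W=lid.lid(t);g=W.mean(0)-c;print(c,r,n,np.degrees(np.arctan2(g[1],g[0])),cv2.minAreaRect(((W-c)*1000).astype(np.float32)))
o=np.zeros((400,800,3),np.uint8);o[:,:400]=cv2.resize(t["image"][150:250,440:540],(400,400));o[:,400:]=cv2.resize(s["image"][240:360,405:525],(400,400))
cv2.imwrite("pics/d.png",o[:,:,::-1])
E
```

```text
t: 10.3
ee_pos: [0.6728, -0.1413, 0.2109]
tcp_rot: [179.9, 0.1, 114.5]
force: [0.2, 0.4, 0.2]
grip_width: 0.0005
finger_force: 0.0
t: 11.55
ee_pos: [0.7709, 0.0019, 0.2085]
tcp_rot: [180.0, 0.0, 114.4]
force: [-0.1, 0.6, -0.3]
grip_width: 0.0005
finger_force: 0.0
side [474 263  26  14 225] [ 0.63456098 -0.22631168] -18.15475769008624 ((635.1819458007812, -227.259521484375), (23.81047821044922, 35.52682876586914), 67.40438842773438)
[ 0.59500856 -0.21197087] 0.055244107266997675 37 109.5098039705556 ((-5.232765197753906, 24.7325439453125), (153.17926025390625, 85.51689147949219), 5.48753547668457)
```

View pics/d.png

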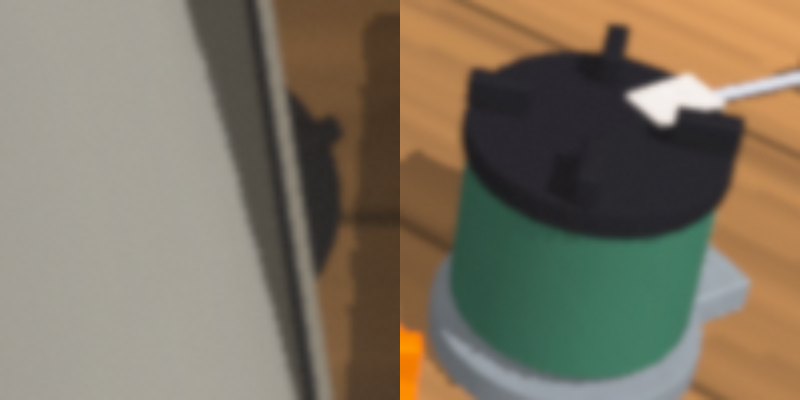

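```bash
for i in 1 2; do python3 -m inch '[{"x":0.25,"y":0,"z":0,"twist":0,"jaw":1},{"x":0.5,"y":0,"z":0,"twist":0,"jaw":1},{"x":0.75,"y":0,"z":0,"twist":0,"jaw":1},{"x":1,"y":0,"z":0,"twist":0,"jaw":1},{"x":1,"y":0,"z":0,"twist":0,"jaw":1},{"x":1,"y":0,"z":0,"twist":0,"jaw":1},{"x":1,"y":0,"z":0,"twist":0,"jaw":1},{"x":1,"y":0,"z":0,"twist":0,"jaw":1},{"x":1,"y":0,"z":0,"twist":0,"jaw":1},{"x":1,"y":0,"z":0,"twist":0,"jaw":1}]'; done
python3 - <<'E'
from m import *;import lid
s=bot.capture("side");t=bot.capture("top")
pickle.dump(t,open("top1.pkl","wb"));pickle.dump(s,open("side1.pkl","wb"))
c,r,n,W=lid.lid(t);g=W.mean(0)-c;print(c,r,n,np.degrees(np.arctan2(g[1],g[0])),np.hypot(*g),cv2.minAreaRect(((W-c)*1000).astype(np.float32)))
o=np.zeros((560,800,3),np.uint8);o[:,:560]=cv2.resize(t["image"][150:250,435:535],(560,560),interpolation=2)
cv2.imwrite("pics/e.png",o[:,:560,::-1])
E
```

```text
t: 12.9
ee_pos: [0.7089, 0.1388, 0.2084]
tcp_rot: [-180.0, -0.0, 114.5]
force: [0.1, -0.4, -0.1]
grip_width: 0.0005
finger_force: 0.0
t: 14.15
ee_pos: [0.6467, 0.2754, 0.2084]
tcp_rot: [-180.0, 0.0, 114.5]
force: [-0.5, -0.3, -0.3]
grip_width: 0.0003
finger_force: 0.0
[ 0.59494441 -0.21455765] 0.05326148258941434 127 -21.44361072929808 0.04044441572983627 ((37.44123458862305, -14.896224975585938), (22.697858810424805, 34.24907302856445), 70.21086120605469)
```

View pics/e.png

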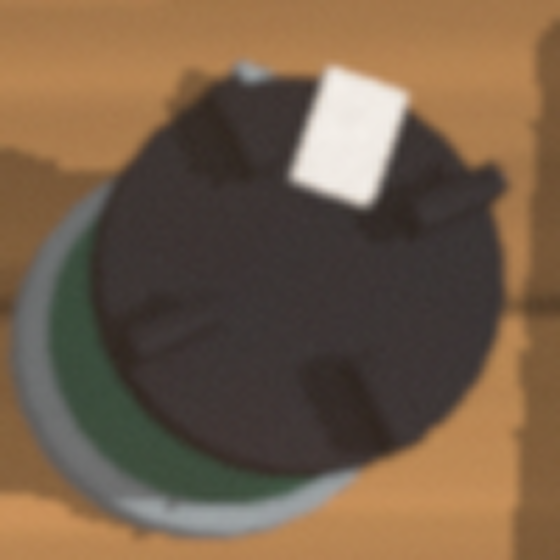

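The tail now reads about -20 to -21 degrees. One finer measurement of the tongue and foot follows.

```bash
python3 - <<'E'
from h import *
from scipy.optimize import least_squares
def edge(c,a,b,z,h=3.0,ch=2):
    """sub-pixel steepest points along segment a-b, cast on z"""
    g=cv2.GaussianBlur(c["image"].astype(np.float32),(0,0),.7);g=g[...,2]-g[...,0] # bluish-reddish
    a=np.array(a,float);b=np.array(b,float);n=np.array([-(b-a)[1],(b-a)[0]])/np.hypot(*(b-a));P=[]
    for s in np.linspace(.1,.9,15):
        k=np.arange(-h,h+.01,.1);q=(a+s*(b-a)+k[:,None]*n).astype(np.float32)
        v=cv2.remap(g,q[:,0],q[:,1],cv2.INTER_LINEAR)[:,0];d=np.abs(np.gradient(v));d*=d>.5*d.max()
        P.append(q[0]+ (d@(q-q[0]))/d.sum())
    P=np.array(P);return P,np.array([ray(c,*p,z) for p in P])
def line(W):
    vx,vy,x,y=cv2.fitLine((W*1000).astype(np.float32),cv2.DIST_HUBER,0,.01,.01).ravel();return np.array([x,y])/1000,np.array([vx,vy]),np.degrees(np.arctan2(vy,vx))
for f in("side.pkl","side1.pkl"):
    s=pickle.load(open(f,"rb"))
    e=line(edge(s,(499.5,314.5),(509.5,323),.018)[1]);r=line(edge(s,(497,336.8),(507.5,332.7),0)[1])
    print(f,"end edge",e,"right edge",r)
    # foot's lower silhouette, z=0: sample round
    for nm,c,ax,rng in(("side",s,(.597,-.2137),(170,275)),("top",pickle.load(open(f.replace("side","top"),"rb")),(.5957,-.215),(100,220))):
        W=[]
        for an in np.radians(np.arange(*rng,5)):
            d=np.array([np.cos(an),np.sin(an)]);pa,pb=[proj(c,np.array([*(np.array(ax)+.059*d+q*np.array([-d[1],d[0]])),0])) for q in(-.003,.003)]
            W.append(np.median(edge(c,pa,pb,0)[1],axis=0))
        W=np.array(W);q=least_squares(lambda q:np.hypot(*(W-q).T)-.059,ax,loss="soft_l1",f_scale=.001)
        print(nm,"foot",q.x,np.round((np.hypot(*(W-q.x).T)-.059)*1000,1))
        if nm=="side":
            n=np.array([-r[1][1],r[1][0]]);print(" right edge dist",n@(q.x-r[0]), "end dist",np.array([-e[1][1],e[1][0]])@(q.x-e[0]))
E
```

```text
side.pkl end edge (array([ 0.6726572, -0.2558495], dtype=float32), array([0.38356256, 0.9235149 ], dtype=float32), np.float32(67.445465)) right edge (array([ 0.6585988 , -0.26062104], dtype=float32), array([ 0.9308344 , -0.36544126], dtype=float32), np.float32(-21.43474))
side foot [ 0.59735095 -0.21349457] [-0.3 -0.1 -0.2 -0.  -0.2  0.2  0.2  0.1  0.1  0.   0.1  0.3 -0.1  0.3
 -0.1 -0.1  0.1 -0.1  0.  -0.2 -0.3]
 right edge dist 0.021484451264864608 end dist 0.08579220823983578
top foot [ 0.59549426 -0.21584595] [-0.2  0.1 -0.1 -0.3 -0.1 -0.1 -0.3  0.1  0.7  0.7  0.8  0.1  0.2 -0.3
 -0.3 -0.4 -0.4 -0.1 -0.2 -0.1  0.  -0.1  0.2  0.4]
side1.pkl end edge (array([ 0.6734209 , -0.25398695], dtype=float32), array([0.38356873, 0.92351234], dtype=float32), np.float32(67.44508)) right edge (array([ 0.6598031 , -0.26105857], dtype=float32), array([ 0.9336893 , -0.35808417], dtype=float32), np.float32(-20.982584))
side foot [ 0.59733801 -0.21349098] [-0.3 -0.1 -0.2 -0.1 -0.2  0.2  0.3  0.1  0.1  0.   0.1  0.3 -0.1  0.2
 -0.1 -0.1  0.1 -0.1 -0.  -0.2 -0.3]
 right edge dist 0.022045595170939354 end dist 0.0857964822399688
top foot [ 0.59548361 -0.21583777] [-0.2  0.  -0.  -0.4 -0.1 -0.2 -0.2 -0.   1.   0.7  0.7  0.1  0.2 -0.3
 -0.4 -0.4 -0.4 -0.2 -0.1 -0.1  0.  -0.1  0.1  0.4]
```

```bash
for i in 1 2; do python3 -m inch '[{"x":-0.22,"y":-0.12,"z":0,"twist":0,"jaw":1},{"x":-0.44,"y":-0.24,"z":0,"twist":0,"jaw":1},{"x":-0.66,"y":-0.36,"z":0,"twist":0,"jaw":1},{"x":-0.88,"y":-0.46,"z":0,"twist":0,"jaw":1},{"x":-0.88,"y":-0.46,"z":0,"twist":0,"jaw":1},{"x":-0.88,"y":-0.46,"z":0,"twist":0,"jaw":1},{"x":-0.88,"y":-0.46,"z":0,"twist":0,"jaw":1},{"x":-0.88,"y":-0.46,"z":0,"twist":0,"jaw":1},{"x":-0.88,"y":-0.46,"z":0,"twist":0,"jaw":1},{"x":-0.88,"y":-0.46,"z":0,"twist":0,"jaw":1}]';done
python3 - <<'E'
from go import *
st=bot.get_state();p0,y0=st["ee_pos"],st["tcp_rot"][2];print(tcp(30.5,.015,.126))
p,y=tcp(23.0,.026,.126);print(units(p,y,p0,y0))
for a in(24.5,23):
    q,yy=tcp(a,.015,.126);print(units(q,yy,p,y))
E
```

```text
t: 15.5
ee_pos: [0.6385, 0.1272, 0.2084]
tcp_rot: [-180.0, -0.0, 114.5]
force: [0.6, -0.9, -0.7]
grip_width: -0.0001
finger_force: 0.0
t: 16.75
ee_pos: [0.6305, -0.0216, 0.2084]
tcp_rot: [180.0, 0.0, 114.5]
force: [-0.4, 0.2, -0.2]
grip_width: 0.0005
finger_force: 0.0
(array([ 0.62467535, -0.17945895,  0.126     ]), 120.5)
[-0.904 -0.455  0.55   0.034]
[-0.066 -0.003 -0.    -0.033]
[-0.073  0.    -0.    -0.   ]
```

```bash
python3 -m inch '[{"x":-0.22,"y":-0.12,"z":0,"twist":0.03,"jaw":1},{"x":-0.44,"y":-0.24,"z":0,"twist":0.034,"jaw":1},{"x":-0.66,"y":-0.36,"z":0,"twist":0.034,"jaw":1},{"x":-0.904,"y":-0.455,"z":0,"twist":0.034,"jaw":1},{"x":-0.904,"y":-0.455,"z":0.1,"twist":0.034,"jaw":1},{"x":-0.904,"y":-0.455,"z":0.3,"twist":0.034,"jaw":1},{"x":-0.904,"y":-0.455,"z":0.45,"twist":0.034,"jaw":1},{"x":-0.904,"y":-0.455,"z":0.55,"twist":0.034,"jaw":1},{"x":-0.904,"y":-0.455,"z":0.55,"twist":0.034,"jaw":1},{"x":-0.904,"y":-0.455,"z":0.55,"twist":0.034,"jaw":1}]'
python3 -m inch '[{"x":-0.05,"y":0,"z":0,"twist":0,"jaw":1},{"x":-0.065,"y":0,"z":0,"twist":0,"jaw":1},{"x":-0.073,"y":0,"z":0,"twist":0,"jaw":1},{"x":-0.073,"y":0,"z":0,"twist":0,"jaw":1},{"x":-0.073,"y":0,"z":0,"twist":0,"jaw":1},{"x":0,"y":0,"z":0,"twist":0,"jaw":1},{"x":0,"y":0,"z":-0.1,"twist":0,"jaw":1},{"x":0,"y":0,"z":-0.3,"twist":0,"jaw":1},{"x":0,"y":0,"z":-0.55,"twist":0,"jaw":1},{"x":0.1,"y":0.1,"z":-0.55,"twist":0,"jaw":1}]'
for i in 1 2; do python3 -m inch '[{"x":0.22,"y":0.12,"z":0,"twist":0,"jaw":1},{"x":0.44,"y":0.24,"z":0,"twist":0,"jaw":1},{"x":0.66,"y":0.36,"z":0,"twist":0,"jaw":1},{"x":0.88,"y":0.46,"z":0,"twist":0,"jaw":1},{"x":0.95,"y":0.46,"z":0,"twist":0,"jaw":1},{"x":0.95,"y":0.46,"z":0,"twist":0,"jaw":1},{"x":0.95,"y":0.46,"z":0,"twist":0,"jaw":1},{"x":0.95,"y":0.46,"z":0,"twist":0,"jaw":1},{"x":0.95,"y":0.46,"z":0,"twist":0,"jaw":1},{"x":0.95,"y":0.46,"z":0,"twist":0,"jaw":1}]';done
python3 - <<'E'
from m import *;import lid
s=bot.capture("side");t=bot.capture("top");tail(s,"side")
c,r,n,W=lid.lid(t);g=W.mean(0)-[.5955,-.2156];print(c,len(W),np.degrees(np.arctan2(g[1],g[0])),np.hypot(*g),cv2.minAreaRect((W*1000).astype(np.float32)))
t0=pickle.load(open("top.pkl","rb"))["image"]
for x0,x1 in((165,255),(305,375)):
    a=np.abs(t["image"][175:260,x0:x1].astype(int)-t0[175:260,x0:x1]);print("bystander diff",a.mean(),a.max())
cv2.imwrite("pics/f.png",t["image"][:,:,::-1])
E
```

```text
t: 18.0
ee_pos: [0.6251, -0.1733, 0.1267]
tcp_rot: [180.0, 0.0, 113.0]
force: [0.3, -0.5, 0.5]
grip_width: 0.0007
finger_force: 0.0
t: 19.25
ee_pos: [0.6344, -0.1548, 0.213]
tcp_rot: [179.7, 0.2, 112.9]
force: [0.4, -0.0, -0.5]
grip_width: 0.0006
finger_force: 0.0
t: 20.5
ee_pos: [0.6405, 0.0038, 0.2084]
tcp_rot: [-180.0, 0.0, 112.9]
force: [-0.1, -0.0, -0.1]
grip_width: 0.0002
finger_force: 0.0
t: 21.75
ee_pos: [0.6485, 0.162, 0.2085]
tcp_rot: [180.0, 0.0, 112.9]
force: [-0.3, 0.4, -0.2]
grip_width: 0.0004
finger_force: 0.0
side [474 263  26  15 225] [ 0.63418411 -0.22689979] -19.116097892895827 ((634.7939453125, -228.00840759277344), (23.532299041748047, 35.66902160644531), 67.38694763183594)
[ 0.59505961 -0.21458403] 297 -21.7560669868063 0.03948381507990978 ((632.0726928710938, -230.28704833984375), (21.438480377197266, 32.445865631103516), 68.72480010986328)
bystander diff 68.77708061002178 166
bystander diff 19.816022408963587 39
```

View pics/f.png

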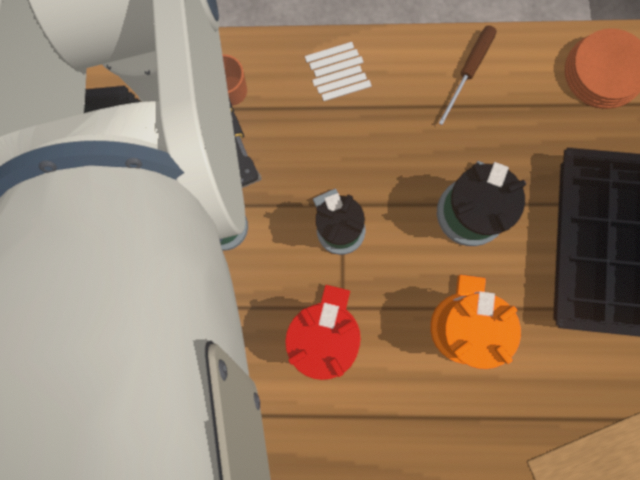

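The tail at (497,175) now points at about -21.5 degrees, against about -22 for the tongue. The short slim canister looks unchanged, and the arm is clear of everything.

```bash
python3 -c "
from plant import bot
print(bot.hand_in())"
```

```text
the job is handed in; nothing more can be done
None
```

I turned the wide canister about 65° clockwise and handed the job in at about 22 s: its label measures within about 1° of the tongue (tongue itself good to 1–2°), the short slim canister looks unchanged, and the tall one was hidden by the arm in the last picture, though no contact showed in the force readings.

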